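# Secure the test mirror and hold its swing frame at the balance point

## Robot

A 7-joint arm with a two-finger parallel gripper is mounted at the origin on a cart in front of the work surface, level with it; the furniture and walls round the work are solid. World frame = base frame: x ahead of the robot, y to its left, z up, the work surface at z = 0. Lengths are in m, angles in rad, forces in N, time in s.
With the tool pointing down it reaches from about 0.425 to 0.925 m from the base axis. Payload 6.8 kg.
Tool frame: the origin (TCP) lies at the very end of the fingers, on their centre line; the grasp point (between the pads) lies 19 mm behind it; z points along the fingers, y is the line along which they close (so a half turn about z gives the same grasp; the last joint's range is limited). The gripper opens to 85 mm and grips with 20 to 120 N. Pads are 22 mm wide; open, the fingers measure 114 mm over their backs; the gripper's body (76 mm by 85 mm) begins 54 mm behind the grasp point. The pads swing forward as they close: fully open they stand 13 mm farther back than shut.
Start: joints at [-0.108, 0.477, 0.022, 1.555, -0.011, 1.109, -0.083], TCP at [0.675, 0, 0.231] pointing down, gripper open.
Joint ranges: [-2.96, 2.96], [-0.34, 2.1], [-1.41, 1.46], [0.24, 2.44], [-1.37, 4.51], [0.17, 1.92], [-2.96, 2.96]. Speed limits (rad/s): [2.39, 2.39, 3.14, 3.14, 3.14, 3.14, 3.14].

## Interface

Orientations are given as a rotation vector (axis times angle).
In Python, from bench import r gives the robot as it stands.
- The arm moves only by the tool play_rows, never from a script. Its argument "targets" is text: rows parted by semicolons, each of 5 numbers parted by spaces: the closure, from -1 (fully open) to 1 (shut), then the shift along the tool's x, y, z in m, then the turn about the tool's z in rad. In form: gripper dx dy dz spin; .... A call has 1 to 8 rows; each row is the pose to reach, as a shift and turn from the pose commanded when the call began, along the tool's axes at that moment; what a row does not reach only later rows make up. A row lasts 1/12 s, in which the tool goes at most 41.7 mm and 7.16 degrees, less where a joint would pass 70% of its speed; a pose out of reach is approached as far as the arm can. A call with a gripper value outside its range is refused whole. The fingers move at their own pace and stop on an object; "squeeze" is the grip in N (left out, the last holds). Time passes only in rows, so rows that repeat a pose let the fingers close. It gives the time, the measured TCP pose, the force, the opening and the grip force at its end, in the units of the state.
- r.get_obs(): the state, without advancing time (a new reading comes with each control period).
- r.grab_frame(name): name is "scene" or "side" or "wrist"; returns the picture (384x512x3 uint8, red, green, blue); there is no depth.
- r.camera_info(name): a dict with "fov_y" (degrees; the focal length in pixels is half the picture's height over the tangent of half this angle, whatever the lens; pixels are square), "cx", "cy" (the principal point, pixels), "position" and "rotation" of the camera in the world. Camera axes: x right, y down, z forward; pixel columns grow to the right and rows downward; lengths in m; the calibration is good to about 2 mm. A picture is of the moment at which its call begins: read the wrist's pose just before it. camera_info takes no time and is no camera call; for the wrist camera it gives the pose at the moment of the call.
- r.hand_in(): hands the job in; it is judged then, once.
The state is a dict: "clock": time; "joints": joint angles; "qvel": joint speeds; "tau": joint torques, N m; "tcp_pos": TCP position; "orientation": TCP orientation; "contact_force": force on the tool from outside, world axes, zero at the start; "moment": the same for the moment, N m; "grip_width": finger opening in m; "gripper_force": force on a finger pad.
Only numpy, scipy, OpenCV 4.12 (cv2) and the standard library are available. Lean on these libraries where they do the work, as an engineer would, in place of code of your own. Each camera call takes 0.05 s, during which the arm holds its last target. There are 200 camera calls.

## Task

The test mirror lies loose in the black swing frame: first turn the brass turnbutton fully over its edge to lock it in, then take the frame by its red knob and swing it gently up to its upright balance point, where it would fall neither to the back nor to the front. Finish while still holding the frame upright by the knob, at rest; never let it drop or go over to the front, and leave the jar, the bottle and the box beside it where they stand.

Things in the scene. Friction and masses are not known exactly. Their poses are not given: they have to be found in the camera images.
- instrument_front (a point): middle of the upper front edge of the big beige eye-testing instrument, fixed to the table on the left: solid, 290 mm wide along world y, its console 170 mm high (joystick to 260 mm) for the first 100 mm or so towards the back, behind it up to 560 mm high. An obstacle: pass in front of it or above the console.
- swing_frame (a joint): hinge angle of the black swing frame (96 mm wide, 12 mm thick, 0.22 kg) on the fixed grey stand. 0: lies level to the back on its rests, mirror face up; grows as the knob is lifted and comes towards the robot; 1.57: upright, the balance point (within 0.03), mirror facing front; 2.9: fallen to the front. No spring, almost no friction: let go off balance, it falls.
- frame_hinge (a point): centre of the frame's hinge axis, 38 mm above the table; the level axis runs along this point's y. Its x points from the hinge along the frame to the knob (level when lying, up when upright), z out of the mirror face. The stand's base plate is 130 mm wide along the hinge, 10 mm thick, from 65 mm in front of the axis to 105 mm behind it.
- knob (a point): centre of the red barrel knob on a 9 mm stem at the frame's free end: a cylinder of 22 mm diameter, 30 mm long along this point's y (parallel to the hinge), flat ends; 140 mm from the hinge axis, in the frame's middle plane, 41 mm beyond the frame's free edge. Pinched at its flat ends from above, it turns between the fingers as the frame swings. Axes as frame_hinge.
- turnbutton (a joint): angle of the brass turnbutton on the frame's free rail. 0 to 0.3 at the start: open, lying along the rail; grows counter-clockwise looking down on the lying frame; 1.45 is the stop: wing pointing to the hinge, over the mirror's edge. It stays where it is left (friction 0.02 N m).
- button_grip (a point): point on the turnbutton's pivot axis, 9 mm below the top of its upright fin: 8 mm thick (this point's y), 28 mm long (point x, 14 mm to each side of the pivot), top 81 mm above the table while the frame lies, clear for 35 mm down. Its x points along the wing (30 mm from the pivot), z along the pivot axis. The pivot is 92 mm from the hinge axis, 48 mm from the knob.
- mirror_center (a point): centre of the loose silver test mirror, a plate 60 x 70 x 5 mm, about 60 g, lying in the frame's recess, its hinge-side edge under two fixed clips. Not to be handled.
- seat (a point): centre of the mirror's seat in the frame's recess; mirror_center lies here within about 2 mm while the mirror is in place.
- amber_jar_mid (a point): middle of the brown jar with a white cap, 44 mm in diameter, 59 mm high, standing loose beside the stand (its left side); leave it alone
- pink_bottle_mid (a point): middle of the small pink bottle with a dark cap, 31 mm wide, 79 mm high, standing loose beside the stand (its left side, nearer to the robot); leave it alone
- med_box_mid (a point): middle of the small light-blue carton, 29 x 83 x 47 mm, standing loose on the right of the stand; leave it alone
Mind the look-alikes: they are no part of the job. What is meant by the part that bears mirror_center is not brown, and is the smaller of those in its own colour.

How it is judged:
By the outcome, as a careful person would: the job done as asked, in the order asked, and still so for the second after the job is handed in, while the arm keeps its last pose, push and grip.
It also fails if it takes over 67 s, if anything falls off the work surface, if the arm or the gripper's body presses on something with over 40 N, if the wrist force passes 120 N, or if a joint passes its speed limit or range.

## Working session

There is one attempt and no reset: what is moved stays moved. The work goes in short steps, Python scripts to look and compute and a tool call to move; the robot and the scene stay as the last step left them, time stands still between calls to the robot, and variables do not carry over. Pictures are saved under pics/ and viewed, at most 10 in all, crops included, and the job is handed in when it is done.

Besides the shell and the picture viewer there is one more tool, called after "Request:" as name(argument=value, ...) on one line, values as JSON. play_rows: Moves the arm, as the interface text tells. Its arguments: {"type":"object","properties":{"targets":{"type":"string"},"squeeze":{"type":"number"}},"required":["targets"]}

```bash
mkdir -p pics; cat > h.py <<'E'
import numpy as np, cv2
from bench import r
from scipy.spatial.transform import Rotation as R
def info(n):
    c=r.camera_info(n); Rm=np.array(c["rotation"],float)
    Rm=Rm if Rm.shape==(3,3) else (R.from_rotvec(Rm).as_matrix() if Rm.size==3 else R.from_quat(Rm).as_matrix())
    f=192/np.tan(np.radians(c["fov_y"])/2); return np.array(c["position"]),Rm,f,c["cx"],c["cy"]
def ray(n,u,v,ci=None):
    p,Rm,f,cx,cy=ci or info(n); d=Rm@np.array([(u-cx)/f,(v-cy)/f,1]); return p,d/np.linalg.norm(d)
def onz(n,u,v,z,ci=None):
    p,d=ray(n,u,v,ci); return p+d*(z-p[2])/d[2]
def tri(a,b):
    (p,d),(q,e)=a,b; s=np.linalg.lstsq(np.c_[d,-e],q-p,rcond=None)[0]
    A,B=p+d*s[0],q+e*s[1]; return (A+B)/2,np.linalg.norm(A-B)
def proj(n,P,ci=None):
    p,Rm,f,cx,cy=ci or info(n); c=Rm.T@(np.array(P)-p); return c[0]/c[2]*f+cx,c[1]/c[2]*f+cy
def grab(n,name):
    im=r.grab_frame(n); cv2.imwrite(f"pics/{name}.png",im[:,:,::-1]); return im
E
python3 - <<'E'
from h import *
a=grab("scene","s1");b=grab("side","d1");c=grab("wrist","w1")
z=np.zeros((20,512,3),np.uint8)
m=np.hstack([a,b]); 
cv2.imwrite("pics/m1.png",cv2.resize(m,(800,300))[:,:,::-1])
for n in("scene","side","wrist"):
    k=info(n);print(n,k[0].round(3),k[1].round(3).tolist(),k[2:])
print(r.camera_info("scene").keys(),r.get_obs())
E
```

```text
scene [ 0.09  -0.708  0.514] [[0.809, -0.252, 0.53], [-0.587, -0.373, 0.718], [0.017, -0.893, -0.45]] (np.float64(353.88764828518134), 256.37405717911815, 189.56882148063647)
side [-0.074 -0.693  0.866] [[0.71, -0.447, 0.544], [-0.704, -0.47, 0.532], [0.018, -0.761, -0.648]] (np.float64(454.5571186473673), 257.9363969507575, 195.87370462538442)
wrist [0.674 0.068 0.374] [[1.0, 0.001, -0.001], [0.001, -0.963, -0.268], [-0.001, 0.268, -0.963]] (np.float64(332.3128456516451), 256.931332077713, 197.75180394885675)
dict_keys(['fov_y', 'cx', 'cy', 'position', 'rotation']) {'clock': 0.15, 'joints': array([-0.10810637,  0.47762223,  0.0224045 ,  1.55620884, -0.01150097,
        1.10927388, -0.083078  ]), 'qvel': array([-0.00162799, -0.00247818,  0.00332104, -0.0055673 ,  0.00060349,
        0.00112815, -0.00073585]), 'tau': array([ 1.55385478e-03, -5.96924365e+01,  1.60940632e+00, -2.81490952e+01,
        1.26662746e-02,  6.56643446e-03,  5.58682734e-05]), 'tcp_pos': array([ 6.74557434e-01, -3.63667721e-05,  2.30548668e-01]), 'orientation': array([-2.22081937e+00, -2.22080714e+00,  1.66580005e-03]), 'contact_force': array([-0.80009373, -0.46820008,  0.01847381]), 'moment': array([-0.06696147, -0.00943532, -0.00561078]), 'gripper_force': 0.0, 'grip_width': 0.08553445285524654}
```

View pics/s1.png

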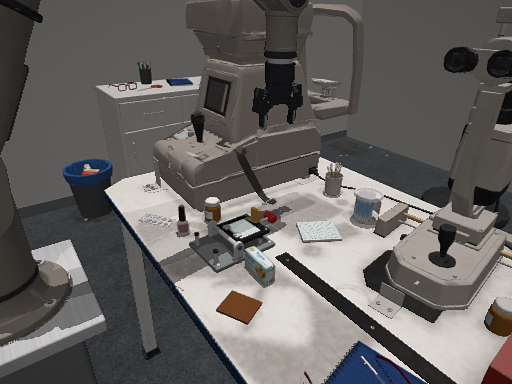

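View pics/d1.png

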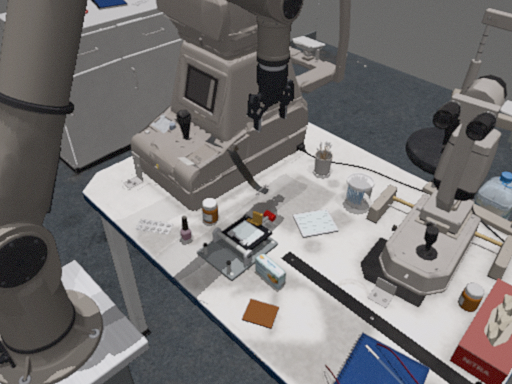

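View pics/w1.png

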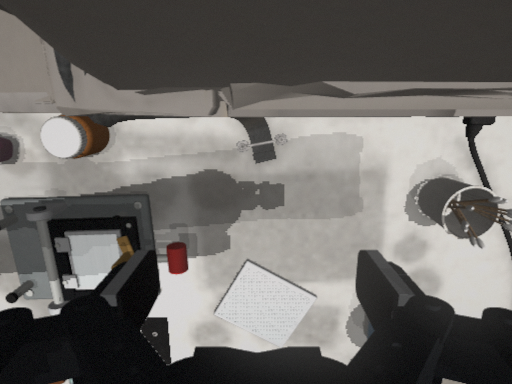

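Scene: knob (271,216), brass button (256,214). Side: knob (270,216), button (257,218). Wrist: knob (177,258), button (125,250), mirror (95,262), hinge bar on the left at about (50,255). Possible mix-ups:
- Knob: the red carton at the right edge, side (500,330).
- Button: the brown pad, scene (240,306), and the orange jars (212,208) and (500,315).
- Mirror: the white printed card, scene (318,232).

I choose the parts on the black frame beside the jar and bottle.

```bash
cat >> h.py <<'E'
def blob(im,kind,box):
    h=cv2.cvtColor(im,cv2.COLOR_RGB2HSV); H,S,V=[h[:,:,i].astype(int) for i in range(3)]
    m=((H<6)|(H>172))&(S>150)&(V>60) if kind=="red" else (H>10)&(H<28)&(S>110)&(V>60)
    k=np.zeros_like(m); x0,y0,x1,y1=box; k[y0:y1,x0:x1]=m[y0:y1,x0:x1]
    n,l,st,c=cv2.connectedComponentsWithStats(k.astype(np.uint8)); i=1+np.argmax(st[1:,4]); return c[i],st[i]
E
python3 - <<'E'
from h import *
B={"scene":[(258,200,285,230),(246,200,264,226)],"side":[(258,205,284,228),(246,205,266,228)],"wrist":[(150,230,200,285),(100,225,150,285)]}
im={n:cv2.imread(f"pics/{f}1.png")[:,:,::-1].copy() for n,f in(("scene","s"),("side","d"),("wrist","w"))}
for j,k in enumerate(("red","brass")):
    R_={}
    for n in B:
        c,st=blob(im[n],k,B[n][j]); R_[n]=ray(n,*c); print(k,n,c.round(1),st)
    for a,b in(("scene","wrist"),("side","wrist"),("scene","side")): p,e=tri(R_[a],R_[b]); print(a,b,p.round(4),e.round(4))
# hinge bar ends in wrist at z~.05, jar etc.
for u,v in((40,212),(56,300),(150,198),(8,202)): print(u,v,onz("wrist",u,v,.04).round(3))
w=im["wrist"][180:320,0:210]; s=im["scene"][185:285,180:290]
cv2.imwrite("pics/c1.png",np.hstack([cv2.resize(w,(440,400),interpolation=2),cv2.resize(s,(360,400),interpolation=2)])[:,:,::-1])
E
```

```text
red scene [270.  216.7] [264 212  13  11  87]
red side [269.5 215. ] [264 210  12  11  73]
red wrist [176.5 258.7] [167 243  20  31 476]
scene wrist [ 0.5861 -0.0958  0.0392] 0.0018
side wrist [ 0.5859 -0.0938  0.0418] 0.0006
scene side [ 0.5949 -0.0858  0.031 ] 0.0011
brass scene [254.5 215.2] [246 207  15  16 153]
brass side [255.7 218.3] [247 211  16  15 145]
brass wrist [124.2 247.7] [112 236  22  33 231]
scene wrist [ 0.5403 -0.0804  0.0523] 0.0136
side wrist [ 0.5385 -0.0807  0.0515] 0.0113
scene side [ 0.5436 -0.0852  0.0521] 0.0027
40 212 [ 0.445 -0.041  0.04 ]
56 300 [ 0.445 -0.147  0.04 ]
150 198 [ 0.562 -0.026  0.04 ]
8 202 [ 0.413 -0.03   0.04 ]
```

View pics/c1.png

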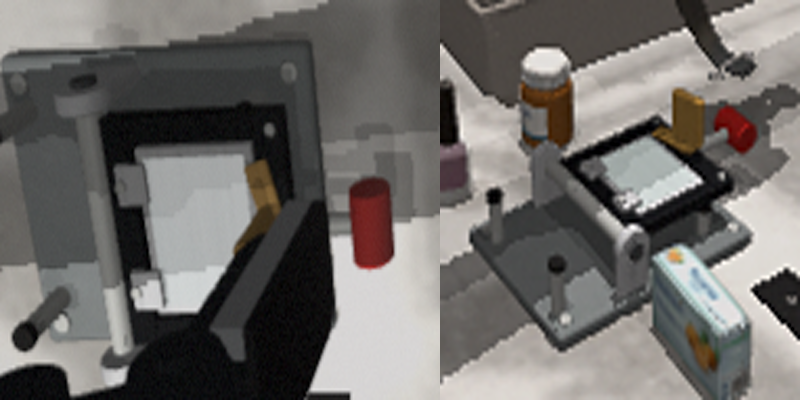

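The crop shows the black frame with the silver mirror and the fin standing up beside the red knob. The measured knob height of 0.040 matches the text's 38 mm. I'll move above it and look.

Request:
play_rows(targets="-1 -0.01 -0.035 0 0;-1 -0.02 -0.07 0 0;-1 -0.02 -0.105 0 0;-1 -0.02 -0.13 0 0;-1 -0.02 -0.13 0 0;-1 -0.02 -0.13 0 0")

```text
clock: 0.65
tcp_pos: [0.5441, -0.0201, 0.2316]
orientation: [2.221, 2.221, 0.0]
contact_force: [0.5, -0.3, -0.1]
grip_width: 0.0855
gripper_force: 0.0
```

```bash
python3 - <<'E'
from h import *
ci=info("wrist"); im=grab("wrist","w2"); np.savez("ci2.npz",*ci)
print(r.get_obs()["tcp_pos"],ci[0])
print(proj("wrist",(.586,-.095,.04),ci),proj("wrist",(.538,-.095,.081),ci))
E
```

```text
[ 0.54536787 -0.01990735  0.23165703] [0.54369632 0.04772161 0.37496177]
(np.float64(295.6611239736854), np.float64(241.6096293072075)) (np.float64(250.82350996517548), np.float64(258.3522101758938))
```

View pics/w2.png

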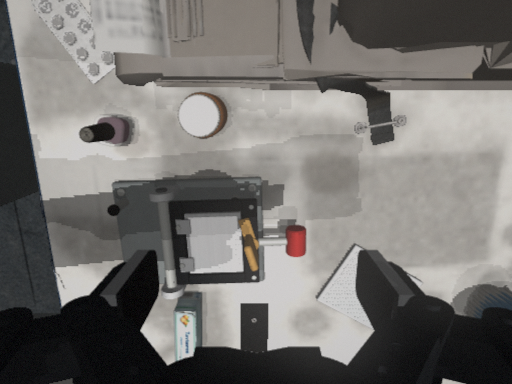

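The wrist view shows the frame clear. Knob at (296,241), brass button from (244,222) to (255,270), hinge bar (163,195) to (174,293), box at (187,325), jar at (203,115), bottle at (115,130). Next I measure the fin and the yaw.

```bash
python3 - <<'E'
from h import *
d=np.load("ci2.npz"); ci=[d[f"arr_{i}"] for i in range(5)]
im=cv2.imread("pics/w2.png")[:,:,::-1].copy()
h=cv2.cvtColor(im,cv2.COLOR_RGB2HSV);H,S,V=[h[:,:,i].astype(int) for i in range(3)]
m=(H>8)&(H<30)&(S>100)&(V>40);m[:215]=0;m[275:]=0;m[:,:238]=0;m[:,262:]=0
for y in range(216,274,3):
    x=np.where(m[y])[0]; print(y,[(a,int(V[y,a])) for a in x][::2])
c,st=blob(im,"red",(280,220,315,265)); print("red",c,st,onz("wrist",*c,.043,ci))
k=[onz("wrist",u,v,.05,ci) for u,v in((163,195),(174,293))];print("bar",k)
for n,P in (("fl",(170,200)),("fr",(258,198)),("br",(260,282)),("bl",(176,284))): print(n,onz("wrist",*P,.044,ci).round(4))
p=im[205:290,160:315];cv2.imwrite("pics/c2.png",cv2.resize(p,None,fx=5,fy=5,interpolation=cv2.INTER_CUBIC)[:,:,::-1])
E
```

```text
216 []
219 [(np.int64(243), 89), (np.int64(245), 104), (np.int64(247), 105)]
222 [(np.int64(239), 102), (np.int64(241), 103), (np.int64(243), 141), (np.int64(245), 171), (np.int64(247), 183), (np.int64(249), 164)]
225 [(np.int64(240), 105), (np.int64(242), 163), (np.int64(244), 158), (np.int64(246), 155), (np.int64(248), 183), (np.int64(250), 165)]
228 [(np.int64(241), 138), (np.int64(243), 158), (np.int64(245), 158), (np.int64(247), 155), (np.int64(249), 176), (np.int64(251), 161)]
231 [(np.int64(242), 144), (np.int64(244), 158), (np.int64(246), 157), (np.int64(248), 156), (np.int64(250), 181), (np.int64(252), 162)]
234 [(np.int64(242), 118), (np.int64(244), 176), (np.int64(246), 119), (np.int64(248), 103), (np.int64(250), 122), (np.int64(252), 179), (np.int64(254), 109)]
237 [(np.int64(252), 104), (np.int64(254), 159)]
240 [(np.int64(253), 118), (np.int64(255), 173)]
243 [(np.int64(254), 120), (np.int64(256), 180)]
246 [(np.int64(245), 95), (np.int64(247), 126), (np.int64(249), 133), (np.int64(255), 119), (np.int64(257), 175)]
249 [(np.int64(244), 126), (np.int64(246), 179), (np.in
[... 347 characters left out ...]
4(253), 173), (np.int64(255), 103)]
261 [(np.int64(248), 124), (np.int64(250), 181), (np.int64(252), 200), (np.int64(254), 175)]
264 [(np.int64(249), 130), (np.int64(251), 184), (np.int64(253), 193), (np.int64(255), 171), (np.int64(257), 97)]
267 [(np.int64(250), 120), (np.int64(252), 176), (np.int64(254), 190), (np.int64(256), 174)]
270 [(np.int64(252), 136), (np.int64(254), 159)]
273 []
red [296.73925501 243.18051576] [289 231  16  25 349] [ 0.58684154 -0.09554635  0.043     ]
bar [array([ 0.4487756 , -0.03992403,  0.05      ]), array([ 0.45248029, -0.1518721 ,  0.05      ])]
fl [ 0.4539 -0.0469  0.044 ]
fr [ 0.545  -0.0447  0.044 ]
br [ 0.5474 -0.1417  0.044 ]
bl [ 0.4538 -0.1442  0.044 ]
```

View pics/c2.png

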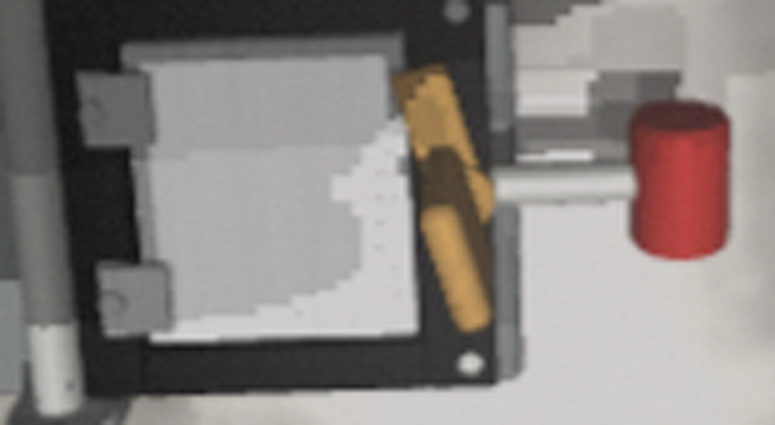

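The fin top centre at (250.5,258) sits at about (0.538,-0.095), tilted about 0.30 rad, and 48 mm from the knob at (0.587,-0.0955), as expected. The frame yaw is about 0.03, so the hinge is near (0.447,-0.099). I'll go above the fin.

Request:
play_rows(targets="-0.2 -0.03 -0.003 0.01 -0.1;-0.1 -0.06 -0.007 0.03 -0.2;0 -0.075 -0.007 0.06 -0.3;0 -0.075 -0.007 0.095 -0.3;0 -0.075 -0.007 0.12 -0.3;0 -0.075 -0.007 0.12 -0.3;0 -0.075 -0.007 0.12 -0.3")

```text
clock: 1.28
tcp_pos: [0.5382, -0.0948, 0.1103]
orientation: [-1.863, -2.527, 0.002]
contact_force: [0.8, -0.0, 0.2]
grip_width: 0.0427
gripper_force: 0.0
```

```bash
python3 - <<'E'
from h import *
d=np.load("ci2.npz"); c2=[d[f"arr_{i}"] for i in range(5)]
print("fin top tri",tri(ray("scene",255.8,208),ray("wrist",250.5,258,c2)))
ci=info("wrist"); o=r.get_obs(); im=grab("wrist","w3"); np.savez("ci3.npz",*ci)
print(o["tcp_pos"],o["orientation"],o["grip_width"],o["contact_force"])
print(proj("wrist",(.538,-.095,.081),ci),proj("wrist",o["tcp_pos"],ci))
cv2.imwrite("pics/s3.png",r.grab_frame("scene")[:,:,::-1])
E
```

```text
fin top tri (array([ 0.53902109, -0.09601226,  0.08005017]), np.float64(0.003187020250735087))
[ 0.53823445 -0.09484289  0.11033101] [-1.86294683e+00 -2.52690203e+00  1.99690551e-03] 0.042731854025339834 [ 0.81651039 -0.00228067  0.16222848]
(np.float64(257.1587292771874), np.float64(232.39227991935272)) (np.float64(257.65293554402365), np.float64(255.162272818651))
```

View pics/w3.png

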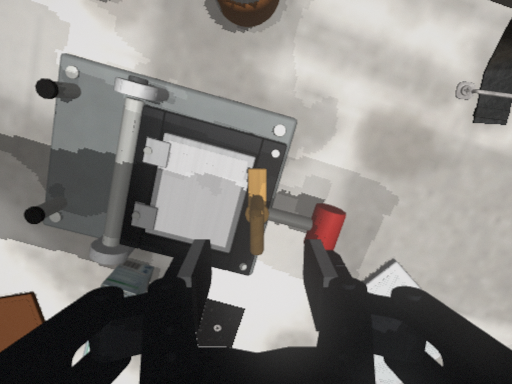

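The fin stands vertical at (257,233), midway between the fingers, and its triangulated top is at z 0.080. Aligned, so I descend and close.

Request:
play_rows(targets="0 0 0 0.03 0;0 0 0 0.055 0;0 0 0 0.055 0;1 0 0 0.055 0;1 0 0 0.055 0;1 0 0 0.055 0;1 0 0 0.055 0;1 0 0 0.055 0", squeeze=40)

```text
clock: 2.05
tcp_pos: [0.5384, -0.0955, 0.0585]
orientation: [1.864, 2.527, 0.001]
contact_force: [-3.8, 0.5, 7.4]
grip_width: 0.0074
gripper_force: 40.7
```

Request:
play_rows(targets="1 0 0 -0.004 -0.1;1 0 0 -0.004 -0.2;1 0 0 -0.004 -0.3;1 0 0 -0.004 -0.4;1 0 0 -0.004 -0.5;1 0 0 -0.004 -0.6;1 0 0 -0.004 -0.7;1 0 0 -0.004 -0.8")

```text
clock: 2.72
tcp_pos: [0.5377, -0.0955, 0.0609]
orientation: [0.726, 3.056, -0.001]
contact_force: [-2.4, -0.5, -6.2]
grip_width: 0.007
gripper_force: 39.0
```

Request:
play_rows(targets="1 0 0 0 -0.1;1 0 0 0 -0.2;1 0 0 0 -0.3;1 0 0 0 -0.38;1 0 0 0 -0.42;1 0 0 0 -0.42;1 0 0 0 -0.42")

```text
clock: 3.3
tcp_pos: [0.5377, -0.0955, 0.0608]
orientation: [-0.083, -3.14, 0.001]
contact_force: [-1.5, -1.3, -5.5]
grip_width: 0.0072
gripper_force: 39.1
```

```bash
python3 - <<'E'
from h import *
o=r.get_obs(); print(R.from_rotvec(o["orientation"]).as_matrix().round(3).tolist(),o)
E
```

```text
[[-0.999, 0.053, -0.0], [0.053, 0.999, -0.001], [0.0, -0.001, -1.0]] {'clock': 3.3, 'joints': array([ 0.31184716,  0.51361554, -0.31663576,  1.98066019,  0.24566009,
        0.68376417,  1.359956  ]), 'qvel': array([-0.00611809,  0.00270242,  0.00787202, -0.00127297, -0.00026816,
       -0.00145987, -0.00573187]), 'tau': array([ -0.31742594, -55.14420748,  -3.95820513, -21.59206331,
        -0.1009923 ,  -0.2116291 ,   0.10795583]), 'tcp_pos': array([ 0.53773118, -0.09550343,  0.06080072]), 'orientation': array([-8.28016027e-02, -3.14045750e+00,  1.02505821e-03]), 'contact_force': array([-1.51511061, -1.27319056, -5.54933692]), 'moment': array([-0.16940306,  0.04006222, -0.00805531]), 'gripper_force': 39.05964195728302, 'grip_width': 0.00718628030562384}
```

Request:
play_rows(targets="1 0 0 0.002 -0.05;1 0 0 0.002 -0.1;1 0 0 0.002 -0.1;1 0 0 0.002 -0.1")

```text
clock: 3.63
tcp_pos: [0.5381, -0.0955, 0.0589]
orientation: [-0.072, 3.141, -0.001]
contact_force: [-2.1, -1.8, -0.4]
grip_width: 0.0071
gripper_force: 39.9
```

```bash
python3 - <<'E'
from h import *
o=r.get_obs(); print(R.from_rotvec(o["orientation"]).as_matrix().round(3)[:,1],o["moment"],o["contact_force"],o["tcp_pos"],o["grip_width"])
E
```

```text
[-0.046  0.999 -0.001] [-0.23837958  0.53984026 -0.22277548] [-2.10305938 -1.79860648 -0.35234223] [ 0.53806428 -0.09550843  0.0589069 ] 0.007135300045516499
```

The moment about z has jumped from about zero to -0.22 N m, so the stop is reached. I open, lift and look.

Request:
play_rows(targets="0 0 0 0 0;0 0 0 0 0;0 0 0 0 0;0 0 0 -0.02 0;0 0 0 -0.05 0;0 0 0 -0.06 0;0 0 0 -0.06 0")

```text
clock: 4.22
tcp_pos: [0.5405, -0.0949, 0.1213]
orientation: [-0.077, 3.134, -0.001]
contact_force: [-0.1, -0.4, 0.7]
grip_width: 0.0427
gripper_force: 0.0
```

```bash
python3 - <<'E'
from h import *
ci=info("wrist"); o=r.get_obs(); im=grab("wrist","w4"); np.savez("ci4.npz",*ci)
print(o["tcp_pos"],R.from_rotvec(o["orientation"]).as_matrix().round(3)[:,:2],o["grip_width"],o["contact_force"])
s=grab("scene","s4")
h=cv2.cvtColor(im,cv2.COLOR_RGB2HSV);m=(((h[:,:,0]<6)|(h[:,:,0]>172))&(h[:,:,1]>150)&(h[:,:,2]>60)).astype(np.uint8)
n,l,st,c=cv2.connectedComponentsWithStats(m)
for i in range(1,n):
  if st[i,4]>100: print(st[i],c[i],onz("wrist",*c[i],.044,ci))
E
```

```text
[ 0.54053983 -0.09494734  0.12127176] [[-0.999 -0.049]
 [-0.049  0.999]
 [-0.006 -0.001]] 0.04266716090740877 [-0.06865135 -0.37418709  0.72271498]
[236 253  40  24 855] [254.85146199 265.6245614 ] [ 0.58590043 -0.09433621  0.044     ]
```

View pics/w4.png

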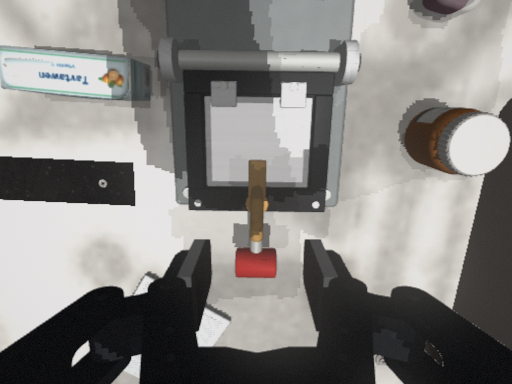

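The wing now points to the hinge over the mirror's edge and the mirror is seated. The knob, at (255,265), is centred between the fingers. I move over it.

Request:
play_rows(targets="-0.2 -0.025 0 0 0;-0.2 -0.047 0 0 0;-0.2 -0.047 0 0 0;-0.2 -0.047 0 0 0;-0.2 -0.047 0 0 0")

```text
clock: 4.73
tcp_pos: [0.5835, -0.0926, 0.1167]
orientation: [0.077, -3.138, -0.001]
contact_force: [-0.4, 0.3, -0.0]
grip_width: 0.0511
gripper_force: 0.0
```

Request:
play_rows(targets="-0.2 -0.0035 -0.0025 0.03 0;-0.2 -0.0035 -0.0025 0.06 0;-0.2 -0.0035 -0.0025 0.085 0;-0.2 -0.0035 -0.0025 0.094 0;-0.2 -0.0035 -0.0025 0.094 0;-0.2 -0.0035 -0.0025 0.094 0")

```text
clock: 5.23
tcp_pos: [0.5882, -0.095, 0.0245]
orientation: [0.077, -3.14, -0.0]
contact_force: [-0.4, -0.8, -0.4]
grip_width: 0.0511
gripper_force: 0.0
```

Request:
play_rows(targets="-0.2 0.001 0 0.004 0;-0.2 0.001 0 0.004 0;1 0.001 0 0.004 0;1 0.001 0 0.004 0;1 0.001 0 0.004 0;1 0.001 0 0.004 0;1 0.001 0 0.004 0", squeeze=30)

```text
clock: 5.82
tcp_pos: [0.5882, -0.0938, 0.0216]
orientation: [-0.078, 3.139, 0.002]
contact_force: [-2.8, 2.2, 6.0]
grip_width: 0.0295
gripper_force: 30.7
```

```bash
python3 - <<'E'
from h import *
o=r.get_obs(); print(o["tcp_pos"],o["contact_force"],o["moment"],o["grip_width"],R.from_rotvec(o["orientation"]).as_matrix().round(3).tolist())
# swing table: offsets of knob in (tool x = back->front, up) from lying
for t in np.linspace(0,np.pi/2,25): print(round(t,2),f"{.14*(1-np.cos(t)):.4f} {.14*np.sin(t):.4f}",end=" | ")
E
```

```text
[ 0.58817929 -0.09383874  0.02157829] [-2.7560253   2.18103895  6.01599143] [ 0.62279622  0.4298078  -0.09172614] 0.029451459477098398 [[-0.999, -0.05, 0.001], [-0.05, 0.999, 0.001], [-0.001, 0.001, -1.0]]
0.0 0.0000 0.0000 | 0.07 0.0003 0.0092 | 0.13 0.0012 0.0183 | 0.2 0.0027 0.0273 | 0.26 0.0048 0.0362 | 0.33 0.0074 0.0450 | 0.39 0.0107 0.0536 | 0.46 0.0144 0.0619 | 0.52 0.0188 0.0700 | 0.59 0.0236 0.0778 | 0.65 0.0289 0.0852 | 0.72 0.0347 0.0923 | 0.79 0.0410 0.0990 | 0.85 0.0477 0.1053 | 0.92 0.0548 0.1111 | 0.98 0.0622 0.1164 | 1.05 0.0700 0.1212 | 1.11 0.0781 0.1256 | 1.18 0.0864 0.1293 | 1.24 0.0950 0.1326 | 1.31 0.1038 0.1352 | 1.37 0.1127 0.1373 | 1.44 0.1217 0.1388 | 1.51 0.1308 0.1397 | 1.57 0.1400 0.1400 |
```

Gripped at 29.5 mm, which fits the knob's length. First third of the swing.

Request:
play_rows(targets="1 0.0001 0 -0.0046 0;1 0.0006 0 -0.0137 0;1 0.0019 0 -0.0228 0;1 0.0037 0 -0.0318 0;1 0.0061 0 -0.0406 0;1 0.0107 0 -0.0536 0;1 0.0144 0 -0.0619 0;1 0.0188 0 -0.07 0")

```text
clock: 6.48
tcp_pos: [0.568, -0.0946, 0.0914]
orientation: [0.078, -3.14, -0.002]
contact_force: [-0.2, 6.5, -3.0]
grip_width: 0.0292
gripper_force: 29.9
```

```bash
python3 - <<'E'
from h import *
o=r.get_obs(); print(o["tcp_pos"],o["contact_force"],o["moment"],o["qvel"].round(3))
E
```

```text
[ 0.56801251 -0.09460851  0.09142616] [-0.20504274  6.48218628 -3.02549104] [ 1.242155   -0.13134745 -0.33848196] [ 0.072 -0.202 -0.059  0.073 -0.082  0.122  0.067]
```

Request:
play_rows(targets="1 0.0048 0.0005 -0.0078 0;1 0.0101 0.001 -0.0152 0;1 0.0159 0.0015 -0.0223 0;1 0.0222 0.002 -0.029 0;1 0.0289 0.002 -0.0353 0;1 0.036 0.0025 -0.0411 0;1 0.0434 0.0025 -0.0464 0;1 0.0512 0.003 -0.0512 0")

```text
clock: 7.15
tcp_pos: [0.5173, -0.0962, 0.1423]
orientation: [-0.076, 3.139, -0.001]
contact_force: [0.9, 0.4, -1.6]
grip_width: 0.0292
gripper_force: 29.8
```

```bash
python3 - <<'E'
from h import *
o=r.get_obs(); print(o["tcp_pos"],o["contact_force"],o["moment"],o["qvel"].round(3))
s=grab("scene","s5")
E
```

```text
[ 0.51727104 -0.09624839  0.1423399 ] [ 0.85379689  0.37804669 -1.63756704] [ 0.08465477 -0.50483907 -0.20457882] [ 0.082 -0.215 -0.041  0.162 -0.081  0.037  0.069]
```

Request:
play_rows(targets="1 0.0081 0 -0.0044 0;1 0.0164 0.0005 -0.0081 0;1 0.025 0.0005 -0.0114 0;1 0.0338 0.0005 -0.014 0;1 0.0427 0.001 -0.0161 0;1 0.0485 0.001 -0.0172 0;1 0.0531 0.001 -0.0178 0;1 0.0531 0.001 -0.0178 0")

```text
clock: 7.87
tcp_pos: [0.4642, -0.098, 0.16]
orientation: [-0.076, 3.139, -0.002]
contact_force: [1.8, -4.5, 4.9]
grip_width: 0.0291
gripper_force: 30.4
```

```bash
python3 - <<'E'
from h import *
for i in range(3):
    ci=info("wrist"); w=r.grab_frame("wrist")
s=grab("scene","s6"); d=grab("side","d6"); cv2.imwrite("pics/w6.png",w[:,:,::-1])
o=r.get_obs(); print(o["tcp_pos"],o["contact_force"],o["moment"],o["qvel"].round(3),o["clock"])
a=cv2.resize(s[140:280,170:310],(400,400),interpolation=2);b=cv2.resize(d[140:280,170:310],(400,400),interpolation=2)
cv2.imwrite("pics/c6.png",np.hstack([a,b])[:,:,::-1])
E
```

```text
[ 0.46483346 -0.09791124  0.1599285 ] [ 1.75639859 -3.36332588  5.47612858] [-1.01214488 -0.47085946 -0.17880009] [-0.     0.    -0.001 -0.001  0.001  0.    -0.001] 8.1167
```

View pics/c6.png

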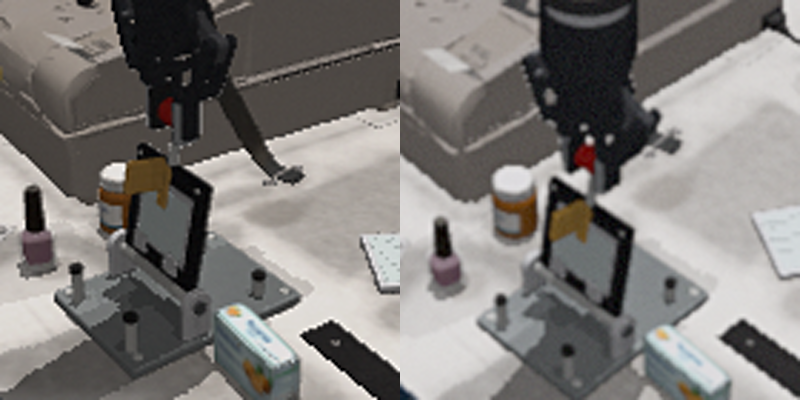

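The frame is near upright with the mirror in place, the button over it and the neighbours undisturbed; the knob is in the fingers at scene crop (165,110). From the travel, θ is about 1.45, so about 16.5 mm of x remains.

Request:
play_rows(targets="1 0.003 0 -0.001 0;1 0.0065 -0.0005 -0.0015 0;1 0.01 -0.0005 -0.002 0;1 0.013 -0.001 -0.002 0;1 0.015 -0.001 -0.002 0;1 0.0165 -0.001 -0.002 0;1 0.0165 -0.001 -0.002 0;1 0.0165 -0.001 -0.002 0")

```text
clock: 8.78
tcp_pos: [0.4479, -0.0986, 0.1613]
orientation: [0.078, -3.141, -0.0]
contact_force: [1.6, 0.3, 2.0]
grip_width: 0.0296
gripper_force: 30.2
```

```bash
python3 - <<'E'
from h import *
w=r.grab_frame("wrist")
ci=info("wrist"); w=grab("wrist","w7"); np.savez("ci7.npz",*ci); s=grab("scene","s7")
o=r.get_obs(); print(o["tcp_pos"],o["contact_force"],o["moment"],o["qvel"].round(3),o["clock"])
hx,hy=.447,-.097
for t in (1.47,1.57,1.67):
    P=lambda l,y,n:(hx+l*np.cos(t)-n*np.sin(t),hy+y,.038+l*np.sin(t)+n*np.cos(t))
    print(t,[np.round(proj("wrist",P(*q),ci),1).tolist() for q in((.099,.048,.006),(.099,-.048,.006),(0.01,.048,.006),(0.01,-.048,.006),(.092,0,.043))])
E
```

```text
[ 0.4480569  -0.0985572   0.16129541] [2.49526897 0.5969545  2.96857916] [-0.08487528 -0.51818023 -0.09308912] [-0.002 -0.001  0.    -0.001  0.    -0.002 -0.001] 8.9333
1.47 [[347.5, 245.6], [171.1, 237.4], [319.6, 189.8], [198.7, 183.9], [263.3, 172.6]]
1.57 [[349.7, 228.5], [170.8, 220.1], [319.6, 188.4], [198.8, 182.5], [264.2, 153.6]]
1.67 [[351.5, 210.5], [171.0, 201.8], [319.6, 187.0], [198.9, 181.1], [265.0, 135.5]]
```

View pics/w7.png

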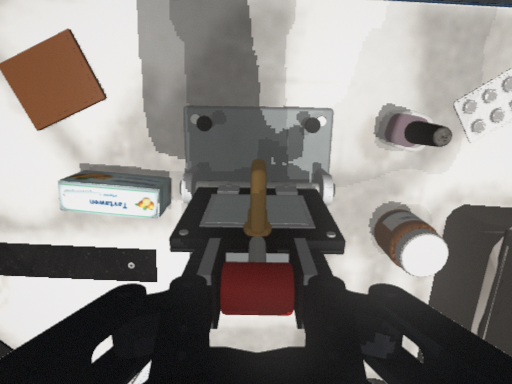

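The view shows the frame nearly upright with the button over the mirror and the knob held at (257,288). The frame's free edge is at rows 235–250 and the plate's front edge at row 107. I check the angle from pixel profiles.

```bash
python3 - <<'E'
from h import *
d=np.load("ci7.npz"); ci=[d[f"arr_{i}"] for i in range(5)]
g=cv2.cvtColor(cv2.imread("pics/w7.png"),cv2.COLOR_BGR2GRAY)
for u in (190,215,300,325): print(u,g[180:262:1,u].tolist())
for v in (225,232,238,245): print(v,"L",g[v,164:190].tolist(),"R",g[v,325:352].tolist())
print("plate",g[98:116,220].tolist(),g[98:116,300].tolist())
hx,hy=.447,-.097
print("plate pred",[proj("wrist",(hx-.065,hy+y,.01),ci) for y in(-.065,.065)])
for t in (1.47,1.52,1.57,1.62,1.67):
    P=lambda l,y,n:(hx+l*np.cos(t)-n*np.sin(t),hy+y,.038+l*np.sin(t)+n*np.cos(t))
    print(t,[np.round(proj("wrist",P(*q),ci),1).tolist() for q in((.099,-.03,.006),(.099,-.03,-.006),(.099,.03,.006),(.099,.03,-.006),(.099,-.048,-.006),(.099,.048,-.006))])
E
```

```text
190 [111, 118, 121, 121, 121, 121, 122, 123, 121, 120, 119, 119, 168, 183, 217, 223, 220, 212, 209, 172, 119, 67, 42, 39, 38, 37, 37, 38, 38, 39, 40, 39, 37, 37, 38, 36, 36, 39, 39, 38, 40, 38, 36, 39, 37, 35, 37, 37, 39, 37, 36, 36, 41, 37, 36, 35, 34, 37, 37, 41, 41, 38, 37, 35, 36, 38, 37, 38, 38, 54, 49, 42, 118, 121, 97, 76, 64, 41, 33, 40, 38, 34]
215 [72, 83, 93, 94, 97, 100, 103, 61, 30, 34, 32, 31, 31, 42, 75, 83, 85, 88, 87, 86, 88, 89, 92, 90, 88, 90, 90, 90, 91, 87, 88, 88, 89, 91, 89, 89, 87, 89, 89, 89, 87, 90, 104, 90, 81, 92, 86, 50, 30, 31, 32, 26, 27, 29, 28, 29, 29, 35, 64, 73, 73, 72, 73, 70, 73, 70, 72, 71, 71, 69, 71, 71, 74, 71, 66, 65, 58, 51, 45, 41, 33, 28]
300 [74, 75, 79, 93, 106, 111, 116, 126, 93, 52, 37, 39, 36, 37, 40, 68, 85, 83, 86, 88, 85, 86, 89, 87, 89, 87, 89, 88, 88, 88, 89, 88, 89, 89, 88, 90, 90, 89, 86, 89, 88, 90, 89, 104, 88, 82, 86, 99, 60, 30, 31, 33, 27, 31, 28, 30, 32, 34, 64, 70, 73, 72, 74, 71, 69, 72, 70, 70, 71, 69, 73, 69, 71, 72, 73, 71, 71, 71, 66, 63, 60, 58]
325 [177, 186, 193, 207, 217, 224, 228, 224, 233, 236, 232, 232, 231, 
[... 1379 characters left out ...]
6, 167, 132, 149, 167, 137, 119, 118, 119, 118]
plate pred [(np.float64(186.55830754048736), np.float64(104.16127502221829)), (np.float64(338.1566843523197), np.float64(112.05386829202638))]
1.47 [[204.4, 239.0], [204.6, 258.1], [314.6, 244.1], [312.2, 263.0], [172.1, 256.6], [344.3, 264.4]]
1.52 [[204.5, 230.5], [204.4, 250.5], [315.5, 235.7], [313.2, 255.5], [171.6, 249.0], [345.7, 256.9]]
1.57 [[204.6, 221.7], [204.4, 242.4], [316.4, 226.9], [314.2, 247.5], [171.3, 240.9], [347.0, 249.0]]
1.62 [[204.8, 212.6], [204.4, 234.1], [317.2, 218.0], [315.2, 239.2], [171.0, 232.5], [348.2, 240.8]]
1.67 [[205.0, 203.4], [204.5, 225.4], [317.8, 208.8], [316.0, 230.6], [170.8, 223.8], [349.3, 232.2]]
```

```bash
python3 - <<'E'
from h import *
def load(i):
    d=np.load(f"ci{i}.npz"); return [d[f"arr_{k}"] for k in range(5)],cv2.imread(f"pics/w{i}.png")[:,:,::-1].copy()
for i in (4,7):
    ci,im=load(i); g=cv2.cvtColor(im,cv2.COLOR_RGB2GRAY); h=cv2.cvtColor(im,cv2.COLOR_RGB2HSV)
    m=((h[:,:,0]<8)|(h[:,:,0]>170))&(h[:,:,1]>110)&(h[:,:,2]>25)
    print(i,"cam",ci[0].round(4))
    for u in (240,248,256,264,272):
        y=np.where(m[230:340,u])[0]+230; v=(y.min()+y.max())/2
        print(" red",u,y.min(),y.max(),onz("wrist",u,v,.038 if i==4 else .178,ci).round(4))
    for u in (205,235,290,315): 
        a,b=(40,90) if i==4 else (165,200); print(" bar",u,a,g[a:b,u].tolist())
ci,_=load(4)
for v in (48,52,56,60,64,68,72): print(v,onz("wrist",258,v,.038,ci).round(4))
E
```

```text
4 cam [ 0.4713 -0.0983  0.2642]
 red 240 249 276 [ 0.587  -0.1055  0.038 ]
 red 248 249 276 [ 0.5867 -0.0995  0.038 ]
 red 256 254 276 [ 0.5885 -0.0934  0.038 ]
 red 264 250 277 [ 0.5869 -0.0875  0.038 ]
 red 272 250 277 [ 0.5866 -0.0815  0.038 ]
 bar 205 40 [76, 76, 73, 75, 74, 74, 75, 75, 73, 73, 88, 92, 96, 100, 102, 107, 111, 110, 115, 114, 116, 108, 101, 97, 93, 88, 84, 81, 75, 69, 43, 32, 33, 31, 32, 35, 34, 33, 34, 33, 36, 33, 33, 34, 34, 35, 35, 34, 36, 39]
 bar 235 40 [77, 78, 76, 76, 77, 75, 76, 74, 77, 76, 76, 87, 94, 99, 103, 105, 105, 108, 111, 113, 114, 110, 106, 100, 97, 93, 87, 84, 80, 74, 54, 38, 37, 35, 37, 39, 39, 37, 38, 35, 40, 103, 107, 109, 111, 111, 108, 109, 107, 110]
 bar 290 40 [155, 157, 155, 156, 156, 155, 157, 156, 155, 157, 155, 130, 137, 156, 158, 184, 202, 208, 216, 224, 225, 224, 222, 217, 207, 198, 186, 174, 163, 153, 130, 78, 63, 68, 72, 73, 71, 74, 73, 73, 73, 74, 154, 210, 221, 216, 223, 217, 222, 219]
 bar 315 40 [157, 157, 156, 158, 157, 159, 157, 156, 157, 158, 121, 93, 126, 147, 164, 184, 194, 204, 213, 221, 226, 226, 221, 217, 211, 204, 194,
[... 480 characters left out ...]
, 35, 34, 36, 34, 33]
 bar 235 165 [83, 82, 85, 83, 73, 68, 69, 70, 71, 71, 72, 71, 72, 70, 70, 71, 76, 84, 89, 92, 85, 80, 82, 82, 83, 81, 115, 107, 103, 84, 83, 87, 89, 87, 88]
 bar 290 165 [98, 98, 97, 99, 97, 97, 96, 95, 97, 97, 95, 95, 94, 97, 79, 74, 74, 82, 86, 90, 93, 85, 81, 83, 82, 82, 88, 99, 102, 101, 86, 88, 89, 90, 89]
 bar 315 165 [99, 100, 99, 100, 100, 98, 90, 90, 82, 79, 81, 79, 79, 79, 80, 79, 77, 80, 102, 130, 148, 149, 158, 145, 81, 43, 45, 43, 42, 45, 42, 42, 42, 44, 40]
48 [ 0.4383 -0.0995  0.038 ]
52 [ 0.4406 -0.0994  0.038 ]
56 [ 0.443  -0.0992  0.038 ]
60 [ 0.4453 -0.0991  0.038 ]
64 [ 0.4477 -0.099   0.038 ]
68 [ 0.45   -0.0989  0.038 ]
72 [ 0.4524 -0.0988  0.038 ]
```

The wrist measurements put the hinge at x 0.4456 and the knob at 0.4554, so θ is about 1.51. The knob crept about 8 mm in the pads while it turned. I go another 8 mm.

Request:
play_rows(targets="1 0.0015 0 -0.0005 0;1 0.003 0 -0.0005 0;1 0.0045 0 -0.001 0;1 0.006 0 -0.001 0;1 0.0075 0 -0.001 0;1 0.008 0 -0.001 0;1 0.008 0 -0.001 0;1 0.008 0 -0.001 0")

```text
clock: 9.6
tcp_pos: [0.4391, -0.099, 0.1616]
orientation: [0.077, -3.139, -0.001]
contact_force: [2.2, 3.1, -12.1]
grip_width: 0.0295
gripper_force: 30.5
```

```bash
cat > m.py <<'E'
from h import *
r.grab_frame("wrist"); r.grab_frame("wrist")
ci=info("wrist"); im=grab("wrist","w8"); s=grab("scene","s8"); sd=grab("side","d8")
o=r.get_obs(); print(o["tcp_pos"],o["contact_force"],o["moment"],np.abs(o["qvel"]).max().round(4),o["clock"])
h=cv2.cvtColor(im,cv2.COLOR_RGB2HSV);g=cv2.cvtColor(im,cv2.COLOR_RGB2GRAY)
m=((h[:,:,0]<8)|(h[:,:,0]>170))&(h[:,:,1]>110)&(h[:,:,2]>25)
for u in (244,258,270):
    y=np.where(m[230:340,u])[0]+230; k=onz("wrist",u,(y.min()+y.max())/2,.178,ci); print(u,y.min(),y.max(),k.round(4),"theta",np.arccos((k[0]-.4462)/.14).round(3))
hx,hy=.446,-.097
for u in(190,325):
    c=g[225:270,u].astype(int); print("back edge row",u,225+np.argmax(np.diff(c)))
for t in(1.52,1.57,1.62):
    print(t,[np.round(proj("wrist",(hx+.099*np.cos(t)+.006*np.sin(t),hy+y,.038+.099*np.sin(t)-.006*np.cos(t)),ci),1).tolist() for y in(-.038,.038)])
# right free corner: extremal dark points in scene / side
for n,I in(("scene",s),("side",sd)):
    G=I.max(2); p=proj(n,(.447,-.145,.137)); x0,y0=int(p[0]),int(p[1]); print(n,"pred corner back",np.round(proj(n,(.452,-.147,.137)),1),"front",np.round(proj(n,(.440,-.147,.137)),1),"low back",np.round(proj(n,(.452,-.147,.045)),1))
    for v in range(y0-8,y0+34,3): print(v,x0-14,G[v,x0-14:x0+14].tolist())
E
python3 m.py
```

```text
[ 0.43921525 -0.09895761  0.1616327 ] [  2.18825144   3.25129308 -15.58235214] [ 0.67082396 -0.44776676 -0.12038414] 0.0008 9.85
244 263 315 [ 0.4472 -0.1042  0.178 ] theta 1.564
258 263 315 [ 0.4469 -0.0982  0.178 ] theta 1.566
270 264 315 [ 0.4469 -0.093   0.178 ] theta 1.566
back edge row 190 230
back edge row 325 258
1.52 [[190.7, 262.7], [326.7, 268.8]]
1.57 [[190.5, 254.9], [327.8, 261.1]]
1.62 [[190.4, 246.7], [328.8, 253.1]]
scene pred corner back [236.7 206.2] front [232.  207.8] low back [237.  241.4]
198 220 [90, 37, 84, 90, 87, 77, 62, 81, 78, 77, 72, 69, 66, 93, 221, 217, 213, 215, 216, 211, 208, 206, 204, 203, 202, 202, 202, 197]
201 220 [83, 74, 89, 83, 3, 11, 6, 4, 13, 36, 99, 181, 219, 211, 206, 202, 198, 197, 194, 190, 185, 186, 184, 182, 179, 178, 184, 191]
204 220 [83, 71, 81, 77, 19, 11, 14, 12, 11, 11, 8, 8, 8, 22, 51, 125, 198, 192, 187, 185, 188, 191, 196, 197, 203, 209, 214, 218]
207 220 [85, 77, 82, 94, 86, 79, 38, 6, 6, 9, 12, 8, 6, 19, 13, 23, 8, 32, 132, 222, 210, 210, 209, 209, 207, 205, 201, 195]
210 220 [67, 79, 81, 91, 71, 91, 105, 81, 82, 81, 38, 3, 
[... 2554 characters left out ...]
39]
242 231 [81, 54, 39, 80, 99, 103, 97, 103, 103, 104, 80, 37, 14, 23, 0, 34, 121, 147, 141, 140, 139, 139, 139, 141, 135, 140, 136, 140]
245 231 [117, 100, 98, 100, 100, 100, 98, 103, 77, 28, 26, 23, 14, 14, 11, 41, 117, 144, 141, 141, 138, 139, 140, 136, 141, 138, 138, 138]
248 231 [142, 146, 145, 134, 115, 101, 98, 96, 90, 61, 33, 17, 17, 10, 2, 33, 118, 140, 141, 139, 141, 138, 141, 138, 141, 139, 139, 141]
251 231 [71, 89, 105, 123, 139, 144, 142, 137, 122, 107, 103, 100, 100, 89, 99, 166, 203, 205, 194, 165, 131, 126, 137, 139, 139, 139, 141, 141]
254 231 [72, 69, 68, 62, 69, 71, 91, 126, 142, 145, 141, 133, 120, 114, 147, 174, 157, 117, 90, 78, 82, 122, 140, 139, 140, 139, 138, 140]
```

The frame's side edges are now vertical in both fixed views and the wrist gives θ of about 1.566. I ease the 15 N upward pull, settle and check once more before handing in.

Request:
play_rows(targets="1 0 0 0.0005 0;1 0 0 0.001 0;1 0 0 0.001 0;1 0 0 0.001 0;1 0 0 0.001 0;1 0 0 0.001 0")

```text
clock: 10.35
tcp_pos: [0.4402, -0.099, 0.1616]
orientation: [-0.078, 3.14, 0.0]
contact_force: [-0.1, 5.9, -6.9]
grip_width: 0.0297
gripper_force: 31.5
```

```bash
python3 m.py | head -12; python3 - <<'E'
from h import *
s=cv2.imread("pics/s8.png").astype(int).max(2)
for v in(210,216,234,237): c=s[v,233:243]; print(v,233+np.interp(65,c[2:7],np.arange(2,7)))
o=r.get_obs(); print(o["grip_width"],o["gripper_force"])
E
```

```text
[ 0.44014809 -0.09895504  0.1615537 ] [-0.23125458  4.40948926 -6.67460106] [ 1.15988613 -0.04839387 -0.16815234] 0.0016 10.6
244 263 315 [ 0.4482 -0.1042  0.178 ] theta 1.557
258 263 315 [ 0.4479 -0.0982  0.178 ] theta 1.559
270 264 315 [ 0.4478 -0.093   0.178 ] theta 1.559
back edge row 190 252
back edge row 325 258
1.52 [[190.7, 260.9], [326.9, 267.1]]
1.57 [[190.5, 253.1], [328.1, 259.4]]
1.62 [[190.4, 244.9], [329.1, 251.3]]
scene pred corner back [236.7 206.2] front [232.  207.8] low back [237.  241.4]
198 220 [86, 34, 57, 88, 88, 82, 75, 81, 80, 78, 73, 70, 65, 93, 220, 216, 213, 215, 217, 213, 208, 207, 203, 202, 203, 203, 202, 197]
201 220 [85, 76, 86, 85, 21, 10, 9, 14, 5, 21, 57, 142, 223, 214, 207, 202, 198, 196, 193, 189, 185, 185, 184, 183, 179, 179, 184, 190]
210 237.70422535211267
216 237.6578947368421
234 238.17391304347825
237 237.86274509803923
0.029394409817228438 31.547538936138153
```

```bash
python3 -c "
from bench import r
print(r.hand_in())"
```

```text
the job is handed in; nothing more can be done
None
```

The turnbutton is turned to its stop over the mirror, and I handed the job in at 10.6 s with the frame upright and at rest, held by the knob; my last measurements put its angle at about 1.56–1.57 rad. The jar, bottle and box looked untouched in the last views, and no verdict came back.

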